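# Crank the pipe vice down on a pipe

## Robot

A 6-joint arm with a two-finger parallel gripper is mounted at the origin on the work surface. World frame = base frame: x ahead of the robot, y to its left, z up, the work surface at z = 0. Lengths are in m, angles in rad, forces in N, time in s.
With the tool pointing down it reaches from about 0.275 to 0.725 m from the base axis. Payload 5.6 kg.
Tool frame: the origin (TCP) lies at the very end of the fingers, on their centre line; the grasp point (between the pads) lies env.grip_point_offset behind it (env.grip_point_offset is the distance from the TCP to the grasp point, in m); z points along the fingers, y is the direction in which the jaws open and shut (so a half turn about z gives the same grasp; the last joint's range is limited). The gripper opens to 85 mm and grips with 20 to 120 N. Pads are 22 mm wide; open, the fingers measure 114 mm over their backs; the gripper's body (76 mm by 85 mm) begins 54 mm behind the grasp point. The pads swing forward as they close: fully open they stand 13 mm farther back than shut.
Start: joints at [1.451, 0.255, 0.108, 0, -1.424, -0.285], TCP at [0.217, 0.506, 0.231] pointing down, gripper open.
Joint ranges: [-2.95, 2.95], [-1.21, 1.97], [-1.09, 1.5], [-2.87, 1.71], [-2.94, -0.07], [-3.05, 3.05]. Speed limits (rad/s): [2.57, 2.57, 3.14, 3.14, 3.14, 3.14].

## Interface

Orientations are given as a unit quaternion [x, y, z, w].
In Python, from rig import sensors, eyes, order, env gives the robot as it stands.
- The arm moves only by the tool arm_command, never from a script. Its argument "plan" is a list that holds one entry, the list of rows, each a list of 7 numbers: the gripper's target within -1 to 1 (shut at 1, half-way at 0, fully open at -1), then the shift along the tool's x, y, z in cm, then the turn, a rotation vector about the tool's x, y, z in rad. A call has 1 to 12 rows; each row is the pose to reach, as a shift and turn from the pose measured when the call began, along the tool's axes at that moment; what a row does not reach only later rows make up. A row lasts 1/8 s, in which the tool goes at most 62.5 mm and 10.7 degrees, less where a joint would pass 70% of its speed; a pose out of reach is approached as far as the arm can. A call with a gripper value outside its range is refused whole. The fingers move at their own pace and stop on an object; "force" is the grip in N (left out, the last holds). Time passes only in rows, so rows that repeat a pose let the fingers close. It gives the time, the measured TCP pose, the force and the opening at its end, in the units of the state.
- sensors.get_obs(): the state, without advancing time (a new reading comes with each control period).
- eyes.camera(name): name is "scene" or "top" or "wrist"; returns a dict with "pixels" (384x512x3 uint8, blue, green, red), "camera_matrix" (3x3 intrinsics, pixels), "k1" (the pictures are not rectified: a ray, as slopes to the right and down, at radius r is drawn at 1 + k1 r^2 times it, then the intrinsics apply), "rvec" (rotation vector, rad) and "tvec" (3), from world to camera coordinates, as OpenCV has them. Camera axes: x right, y down, z forward; pixel columns grow to the right and rows downward; lengths in m; the calibration is good to about 2 mm. A picture is of the moment at which its call begins. There is no depth.
- order.close_job(): hands the job in, once; it reports no verdict.
Trained networks look in a picture, given as the dict that the camera call returned (one of the last four; its "shot" number tells which), for a name from the list of things; names that differ only in an ending like _2 or _b are one class to them, and where a whole thing is asked for, a point or a joint stands for the part that bears it (a point fixed in the world has none). Each returns a list of dicts, best first, with "confidence" (0 to 1); they miss things now and then, are a little off and sometimes report something else, mostly with a low value. They report only what shows in the picture. A call takes as long as a camera call. They do not tell look-alikes from the thing itself.
- eyes.recognise(picture, name): "at" ([row, column] in pixels, amid what is visible of it).
- eyes.trace(picture, name): "region" (384x512 bool, what is visible of it) and "at" ([row, column] in pixels, amid what is visible of it).
The state is a dict: "time": time; "joint_positions": joint angles; "joint_velocities": joint speeds; "joint_torque": joint torques, N m; "tool_pos": TCP position; "tool_rot": TCP orientation; "wrist_force": force on the tool from outside, world axes, zero at the start; "wrist_torque": the same for the moment, N m; "width": finger opening in m.
Only numpy, scipy, OpenCV 4.12 (cv2) and the standard library are available. Lean on these libraries where they do the work, as an engineer would, in place of code of your own. Each camera call takes 0.05 s, during which the arm holds its last target. There are 200 camera calls.

## Task

Clamp the pipe in the yoke vice: pick up the loose crank, fit it fully home on the square end of the vice screw, and wind it clockwise by its turning grip until the screw has the shoe nipped firmly on the pipe, then stop: do not overtighten it. Leave the crank sitting upright on the square, let go, and leave everything else on the table alone.

Things in the scene. Friction and masses are not known exactly. Their poses are not given: they have to be found in the camera images.
- vice: Yoke pipe vice of plain dark steel, fixed to the table: base plate 180 x 170 mm, short square post with a rolled saddle, and a yoke (two uprights and a bridge, 150 mm wide across the pipe, top of the bridge 190 mm above the table). Origin: centre of the base plate's underside, on the table; x runs along the pipe, z up.
- screw: The vice's steel screw, upright in the bridge. Above the bridge it has a round collar 40 mm across and on that a square end, 22 mm across the flats, 36 mm tall. Origin: on its axis at the top of the collar, where a fitted crank rests; x and y square to the flats, z up. Clockwise from above lowers it, collar and square included, 12 mm a turn. Its worn lower end is 75 to 85 mm below the origin.
- square_top (a point): Centre of the top of the screw's square end, whose top 5 mm are reduced to 18 mm. Running free the screw takes about 0.1 N m (1.2 N along the path of the crank's grip); loaded, it eases back a little when let go. It needs about 1.5 to 3 turns to meet the shoe, then stiffens within part of a turn: about 3 N more at the grip is firmly nipped, 6 N more is too tight.
- pipe: Loose steel pipe, 60 mm outside diameter, 300 mm long, 1.6 kg, lying level in the vice's saddle under the yoke. Origin: the middle of its axis; x along the pipe. It stays in the saddle.
- shoe: Clamp shoe, a rolled steel plate 60 mm long with a flat seat on top (46 x 38 mm), lying loose on the pipe under the screw. Origin: at the crown of the pipe (its inner face); the seat lies about 14 mm above it. The screw's end presses on the seat.
- crank: The loose crank, lying flat on the table: an upright square-tube socket 36 x 36 mm outside, 45 mm tall, with a 24 mm square hole right through; at its foot a flat arm 30 mm wide, 8 mm thick; at the arm's end an upright round grip, 80 mm from the socket's axis. 0.5 kg. Origin: on the socket's axis at its underside; x along the arm to the grip, z up. It goes on as it lies, in any of four quarter turns.
- crank_grip (a point): A point on the axis of the crank's grip, 65 mm above the crank's underside. The grip is a black sleeve 28 mm across, from 12 to 87 mm above the crank's underside, that spins freely on its pin, so a hand can go round with it without turning. The crank slips up and down on the square: the hand must sink with the screw.
- flange: Bystander: weld-neck flange lying flat, 110 mm across, 34 mm high. Origin: centre of its underside.
- grinder: Bystander: angle grinder lying on its disc, about 300 mm long. Origin: underside of its middle.
- hammer: Bystander: hammer with a wooden handle, 260 mm long, lying down. Origin: underside of its middle.
- spanner: Bystander: steel spanner, 220 mm long, lying flat. Origin: underside of its middle.
- wire_brush: Bystander: wooden wire brush, 250 mm long. Origin: underside of its middle.
- magnet_square: Bystander: flat welding magnet square, about 110 mm. Origin: underside of its middle.
- offcut: Bystander: short offcut of pipe standing on end, 89 mm across, 70 mm tall. Origin: centre of its underside.
Mind the look-alikes: they are no part of the job. Leave any orange or turquoise look-alike of the crank alone.

How it is judged:
On the way, in this order (a step that is already met when the one before it is completed fails the run):
1. the crank sits fully home and upright on the square end of the screw (z of crank in the frame of screw between -0.004 and 0.004 m and horizontal distance between crank and screw below 0.004 m and angle between the z axis of crank and the z axis of screw, either way round below 0.1 rad and angle between crank's own z axis and vertical below 0.2 rad and contact force between screw and shoe below 1 N), for 0.2 s.
2. the screw is wound down and nips the shoe on the pipe with more than 60 N (contact force between screw and shoe above 60 N), for 0.2 s.
At the end, for the whole second after the job is handed in: The screw presses the shoe on the pipe with more than 30 N; pipe and shoe lie within 20 mm of where they were; the crank is left upright (within 0.1 rad) on the square, home on the collar within 4 mm; all at rest (z of crank in the frame of screw between -0.004 and 0.004 m and horizontal distance between crank and screw below 0.004 m and angle between the z axis of crank and the z axis of screw, either way round below 0.1 rad and angle between crank's own z axis and vertical below 0.2 rad and contact force between screw and shoe above 30 N and contact force between shoe and pipe above 25 N and distance of each of pipe, shoe from where it was at the start of the episode below 0.02 m and linear speed of each of pipe, crank below 0.02 m/s); the robot touches nothing.
It fails at once if overtightened: the screw presses on the shoe with more than 700 N (contact force between screw and shoe above 700 N).
It fails at once if a bystander is moved by more than 30 mm (distance of any of flange, grinder, hammer, spanner, wire_brush, magnet_square, offcut from where it was at the start of the episode above 0.03 m).
It also fails if it takes over 72 s, if anything falls off the work surface, if the arm or the gripper's body presses on something with over 40 N, if the wrist force passes 120 N, or if a joint passes its speed limit or range.

## Working session

There is one attempt and no reset: what is moved stays moved. The work goes in short steps, Python scripts to look and compute and a tool call to move; the robot and the scene stay as the last step left them, time stands still between calls to the robot, and variables do not carry over. Pictures are saved under pics/ and viewed, about 8 in all and at most 12, crops included, and the job is handed in when it is done.

Besides the shell and the picture viewer there is one more tool, called after ">>>" as a command line: name --argument value ..., lists and objects as JSON in quotes. arm_command: Moves the arm, as the interface text tells. Its arguments: {"type":"object","properties":{"plan":{"type":"array"},"force":{"type":"number"}},"required":["plan"]}

```bash
ls; mkdir -p pics
cat > h.py <<'E'
import numpy as np, cv2
from rig import sensors, eyes, order, env
from scipy.spatial.transform import Rotation as R
def ray(p,rc):
    K=p["camera_matrix"];k=p["k1"]
    x=np.array([(rc[1]-K[0][2])/K[0][0],(rc[0]-K[1][2])/K[1][1]]);u=x.copy()
    for _ in range(20): u=x/(1+k*(u@u))
    M=cv2.Rodrigues(np.array(p["rvec"],float))[0]
    return -M.T@np.array(p["tvec"]).ravel(), M.T@np.array([u[0],u[1],1])
def onz(p,rc,z):
    o,d=ray(p,rc); return o+d*(z-o[2])/d[2]
def proj(p,X):
    M=cv2.Rodrigues(np.array(p["rvec"],float))[0]
    c=M@np.array(X,float)+np.array(p["tvec"]).ravel();u=c[:2]/c[2];u=u*(1+p["k1"]*(u@u))
    K=p["camera_matrix"];return np.array([K[1][1]*u[1]+K[1][2],K[0][0]*u[0]+K[0][2]])
def tri(a,b):
    A=0;B=0
    for p,rc in (a,b):
        o,d=ray(p,rc);d=d/np.linalg.norm(d);P=np.eye(3)-np.outer(d,d);A=A+P;B=B+P@o
    return np.linalg.solve(A,B)
E
python3 - <<'E'
from h import *
np.set_printoptions(precision=4,suppress=True)
s=sensors.get_obs();print(s,env.grip_point_offset)
for n in("top","scene"):
    p=eyes.camera(n);cv2.imwrite(f"pics/{n}0.png",p["pixels"])
    print(n,ray(p,(192,256)))
    for o in("crank","crank_grip","screw","square_top"):
        for d in eyes.recognise(p,o)[:3]:print(o,d["at"],d["confidence"])
import pickle
E
```

```text
pics
{'time': 0.0, 'joint_positions': array([ 1.4506,  0.2557,  0.107 , -0.0005, -1.4239, -0.2846]), 'joint_velocities': array([ 0.    ,  0.0008, -0.0007, -0.0004,  0.0008, -0.0016]), 'joint_torque': array([ -0.0003, -38.6631,  23.7942,   5.3648,  -0.0061,   0.    ]), 'tool_pos': array([0.2163, 0.5051, 0.2304]), 'tool_rot': array([ 0.9796, -0.2011, -0.0002,  0.0009]), 'wrist_force': array([ 0.3629, -0.3075,  0.2692]), 'wrist_torque': array([ 0.0817, -0.0289,  0.035 ]), 'width': 0.08539165634145016} 0.0187
top (array([0.3236, 0.0045, 1.3626]), array([ 0.1225, -0.018 , -0.9924]))
crank [177.7, 175.6] 0.8
crank [266.1, 123.5] 0.69
crank [250.1, 296.6] 0.6
crank_grip [265.9, 122.8] 0.78
crank_grip [247.4, 293.2] 0.69
crank_grip [178.2, 171.8] 0.56
screw [159.2, 234.4] 0.72
square_top [157.7, 234.4] 0.48
scene (array([1.0036, 0.6754, 0.792 ]), array([-0.4858, -0.6245, -0.6117]))
crank [250.2, 401.9] 0.79
crank [271.9, 292.5] 0.75
crank [178.6, 271.7] 0.72
crank_grip [272.5, 294.5] 0.87
crank_grip [250.6, 399.6] 0.73
crank_grip [178.7, 270.7] 0.66
screw [177.7, 244.2] 0.49
square_top [179.7, 241.4] 0.51
```

```bash
python3 -c "
import cv2;import numpy as np
a=cv2.imread('pics/top0.png');cv2.imwrite('pics/top1.png',cv2.resize(a[90:330,70:390],None,fx=2.5,fy=2.5,interpolation=2))
b=cv2.imread('pics/scene0.png');cv2.imwrite('pics/scene1.png',cv2.resize(b[90:330,170:490],None,fx=2.5,fy=2.5,interpolation=2))"
```

```text
(no output)
```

View pics/top1.png

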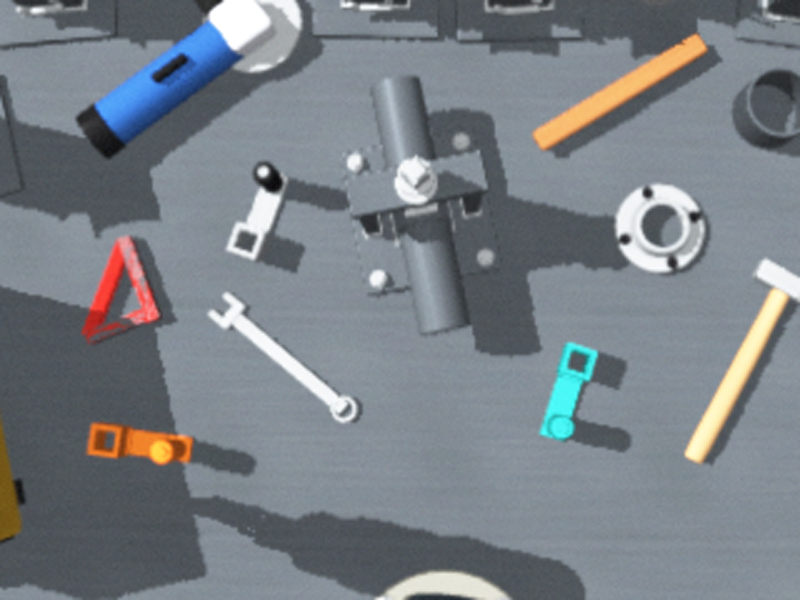

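View pics/scene1.png

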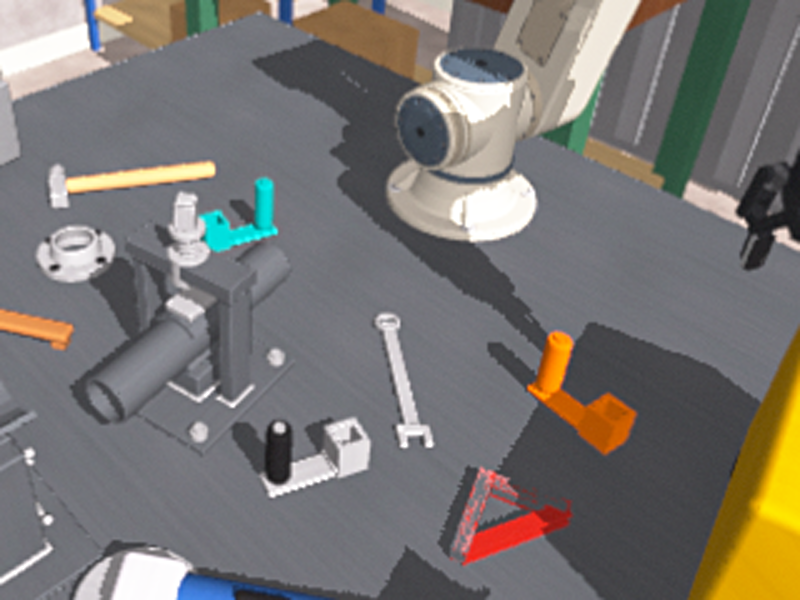

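The real crank is the steel one with a black grip. In full top pixels its socket is at about (row 186, col 168) and its grip at (161, 177). The screw is at about (160, 235). I'll locate these more precisely from both views.

Run:
```python
from h import *
np.set_printoptions(precision=4,suppress=True)
T=eyes.camera("top");S=eyes.camera("scene");W=eyes.camera("wrist")
s=sensors.get_obs();Rt=R.from_quat(s["tool_rot"]).as_matrix()
o,d=ray(W,(192,256));print("wrist cam in tool",Rt.T@(o-s["tool_pos"]),Rt.T@d)
M=cv2.Rodrigues(np.array(W["rvec"]))[0];print(M@Rt, W["camera_matrix"][0][0],W["k1"],S["camera_matrix"][0][0],T["camera_matrix"][0][0])
def bl(p,n,near):
    L=eyes.trace(p,n);L=[x for x in L if np.hypot(*(np.array(x["at"])-near))<25]
    return (L[0] if L else None)
for n,a,b in(("screw",(159,234),(178,244)),("crank",(177,175),(271,292))):
    for p,q,nm in((T,a,"T"),(S,b,"S")):
        m=bl(p,n,q)
        if m: 
            rr,cc=np.nonzero(m["region"]);print(n,nm,m["at"],rr.min(),rr.max(),cc.min(),cc.max())
# from viewed pixels (crop -> full)
t=lambda x,y:(y/2.5+90,x/2.5+70); g=lambda x,y:(y/2.5+90,x/2.5+170)
print("grip top",tri((T,t(264,172)),(S,g(279,425))), onz(T,t(264,172),.087))
print("socket top",tri((T,t(244,240)),(S,g(347,434))),onz(T,t(244,240),.045))
print("sq top",tri((T,t(415,170)),(S,g(185,198))))
for z in(.24,.25,.26,.27,.28):print(z,onz(T,t(415,172),z),onz(S,g(185,200),z))
```

```text
wrist cam in tool [ 0.0828  0.0002 -0.1428] [-0.3315 -0.022   0.9436]
[[ 0.0001  1.     -0.0008]
 [-0.9481 -0.0002 -0.318 ]
 [-0.318   0.0008  0.9481]] 279.26308935497497 -0.041637682123337884 362.4481412801498 443.2420669025688
screw T [157.4, 234.7] 154 166 230 242
screw S [178.3, 244.5] 167 192 237 251
crank T [179.2, 175.6] 155 194 161 185
crank S [272.8, 293.6] 258 288 274 317
grip top [0.5742 0.2189 0.0887] [0.5751 0.2186 0.087 ]
socket top [0.4998 0.2468 0.0443] [0.4999 0.2465 0.045 ]
sq top [0.5449 0.0368 0.2612]
0.24 [0.5475 0.0369 0.24  ] [0.5285 0.0149 0.24  ]
0.25 [0.5455 0.0367 0.25  ] [0.5371 0.0269 0.25  ]
0.26 [0.5435 0.0364 0.26  ] [0.5457 0.0388 0.26  ]
0.27 [0.5415 0.0361 0.27  ] [0.5543 0.0508 0.27  ]
0.28 [0.5395 0.0358 0.28  ] [0.5629 0.0628 0.28  ]
```

```bash
cat >> h.py <<'E'
def go(x,y,z,yaw):
    s=sensors.get_obs();A=R.from_quat(s["tool_rot"]);B=R.from_euler('z',yaw)*R.from_euler('x',np.pi)
    print("t",round(s["time"],2),"tcp",np.round(s["tool_pos"],4),"yaw",round((A*R.from_euler('x',np.pi).inv()).as_euler('zyx')[0],4),"F",np.round(s["wrist_force"],2),"w",round(s["width"],4),"j",np.round(s["joint_positions"],2))
    print("cm",np.round(A.inv().apply(np.array([x,y,z])-s["tool_pos"])*100,2),"rot",np.round((A.inv()*B).as_rotvec(),3))
E
python3 -c "
from h import *
go(.545,.037,.37,-.358)"
```

```text
t 0.85 tcp [0.2166 0.5056 0.2313] yaw -0.4048 F [-0.14 -0.81  0.4 ] w 0.0854 j [ 1.45  0.26  0.11  0.   -1.42 -0.28]
cm [ 48.64  30.14 -13.87] rot [-0.     0.    -0.047]
```

>>> arm_command --plan '[[[-1,48.6,30.1,-13.9,0,0,-0.047],[-1,48.6,30.1,-13.9,0,0,-0.047],[-1,48.6,30.1,-13.9,0,0,-0.047],[-1,48.6,30.1,-13.9,0,0,-0.047],[-1,48.6,30.1,-13.9,0,0,-0.047],[-1,48.6,30.1,-13.9,0,0,-0.047],[-1,48.6,30.1,-13.9,0,0,-0.047],[-1,48.6,30.1,-13.9,0,0,-0.047],[-1,48.6,30.1,-13.9,0,0,-0.047],[-1,48.6,30.1,-13.9,0,0,-0.047],[-1,48.6,30.1,-13.9,0,0,-0.047],[-1,48.6,30.1,-13.9,0,0,-0.047]]]'

```text
time: 2.35
tool_pos: [0.5445, 0.0379, 0.37]
tool_rot: [0.984, -0.178, -0.0, -0.0]
wrist_force: [-1.1, 0.8, -0.1]
width: 0.0857
```

Run:
```python
from h import *
import pickle
p=eyes.camera("wrist");pickle.dump({k:p[k] for k in p},open("w1.pkl","wb"))
for z in (.226,.262): print(proj(p,(.545,.037,z)))
go(.545,.037,.37,-.358)
r,c=map(int,proj(p,(.545,.037,.25)));r=max(r,60);a=p["pixels"][r-60:r+60,c-80:c+80]
cv2.imwrite("pics/w1.png",cv2.resize(a,None,fx=5,fy=5,interpolation=2));print(r-60,c-80)
print(eyes.recognise(p,"square_top")[:2])
```

```text
[175.35424775 262.50969599]
[185.84770794 262.55719897]
t 2.4 tcp [0.5443 0.0382 0.3702] yaw -0.3568 F [-0.39  0.34 -0.99] w 0.0852 j [ 0.36  0.25  0.45 -0.   -1.77  0.86]
cm [0.11 0.09 0.02] rot [-0.     0.     0.001]
122 182
[{'at': [175.5, 259.4], 'confidence': 0.57}]
```

View pics/w1.png

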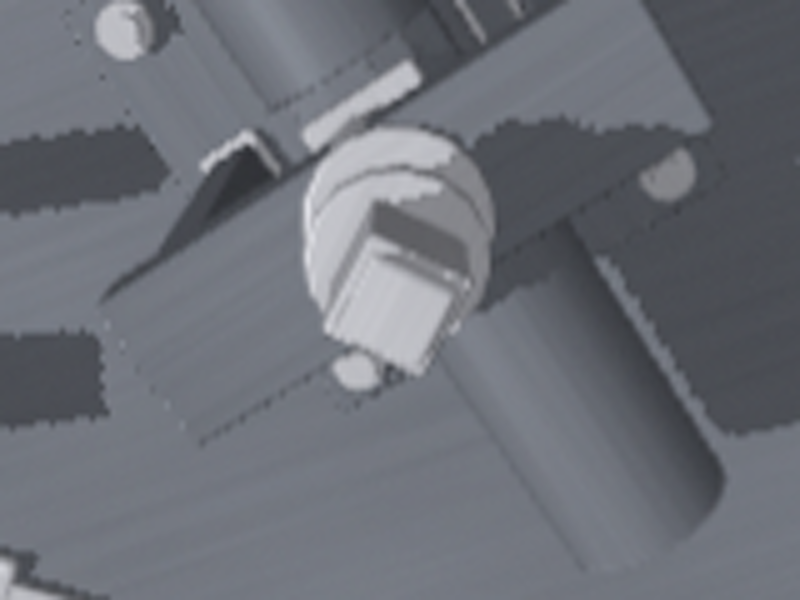

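Run:
```python
from h import *
import pickle
from scipy.optimize import least_squares
p=pickle.load(open("w1.pkl","rb"))
px=lambda x,y:np.array([(y+.5)/5-.5+122,(x+.5)/5-.5+182])
def C(v,h,dz):
    x,y,yaw,zt=v
    q=np.array([(1,1),(1,-1),(-1,-1),(-1,1)])*h
    c,s=np.cos(yaw),np.sin(yaw);q=q@np.array([[c,s],[-s,c]])
    return [proj(p,(x+a,y+b,zt+dz)) for a,b in q]
for i,(a,b) in enumerate([(0,0)]):pass
def near(L,o): return min(L,key=lambda q:np.hypot(*(q-o)))
def f(v):
    T=C(v,.009,0);B=C(v,.011,-.036);S=C(v,.011,-.005)
    r=[]
    for o in((375,250),(455,287),(418,373),(328,326)): r+=list(near(T,px(*o))-px(*o))
    for o in((372,203),(466,247)): r+=list(near(B,px(*o))-px(*o))
    r.append((v[3]-.262)/.003)
    return np.array(r)
best=min((least_squares(f,(.545,.037,y0,.262)) for y0 in np.arange(0,1.57,.2)),key=lambda s:s.cost)
print(best.x,best.cost,np.round(best.fun,2))
v=best.x
im=cv2.resize(p["pixels"][137:202,232:292],None,fx=9,fy=9,interpolation=cv2.INTER_CUBIC)
for h,dz,col in((.009,0,(0,0,255)),(.011,-.005,(0,255,0)),(.011,-.036,(255,0,0))):
    q=np.array([((c-232+.5)*9,(r-137+.5)*9) for r,c in C(v,h,dz)]).astype(int);cv2.polylines(im,[q],True,col,1)
q=[proj(p,(v[0]+.02*np.cos(t),v[1]+.02*np.sin(t),v[3]-.036)) for t in np.arange(0,6.3,.1)]
cv2.polylines(im,[np.array([((c-232+.5)*9,(r-137+.5)*9) for r,c in q]).astype(int)],True,(0,255,255),1)
cv2.imwrite("pics/fit.png",im)
```

```text
[0.54672998 0.03851713 0.73200126 0.26030088] 5.048339437925406 [ 0.24 -0.28  1.36  0.66  0.   -0.79  1.21  0.5  -1.81  0.17 -1.27 -0.28
 -0.57]
```

View pics/fit.png

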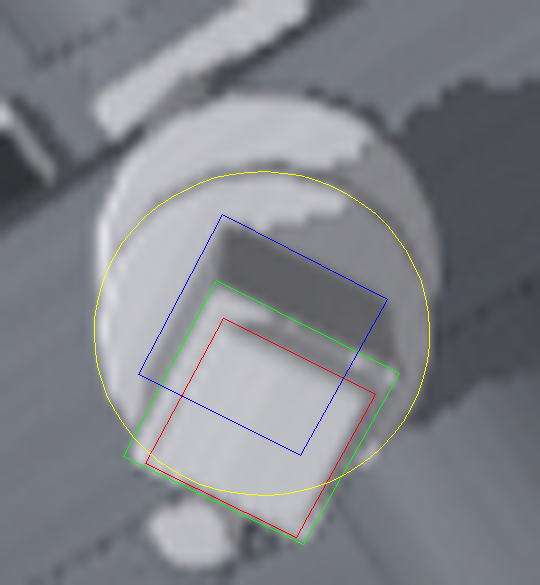

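The overlay matches the square to within about 0.5 px. Square axis is at (0.546, 0.038), top at z 0.261, yaw about 0.73 rad mod 90°. Next I'll look at the crank up close.

```bash
python3 -c "
from h import *
go(.4999,.2467,.16,-.358)"
```

```text
t 2.45 tcp [0.5443 0.0383 0.3704] yaw -0.3565 F [ 0.22 -0.2  -0.57] w 0.0856 j [ 0.36  0.25  0.46 -0.   -1.77  0.86]
cm [-11.43 -17.98  21.04] rot [-0.     0.     0.002]
```

>>> arm_command --plan '[[[-1,-11.4,-18.0,8.0,0,0,0],[-1,-11.4,-18.0,8.0,0,0,0],[-1,-11.4,-18.0,21.0,0,0,0],[-1,-11.4,-18.0,21.0,0,0,0],[-1,-11.4,-18.0,21.0,0,0,0],[-1,-11.4,-18.0,21.0,0,0,0],[-1,-11.4,-18.0,21.0,0,0,0],[-1,-11.4,-18.0,21.0,0,0,0]]]'

```text
time: 3.45
tool_pos: [0.5013, 0.247, 0.1627]
tool_rot: [0.984, -0.177, 0.002, -0.002]
wrist_force: [-0.2, 0.4, 0.4]
width: 0.0855
```

Run:
```python
from h import *
import pickle
p=eyes.camera("wrist");pickle.dump(p,open("w2.pkl","wb"))
go(.5,.2467,.16,-.358)
cx,cy,yaw=.4999,.2467,-.358
print([np.round(proj(p,(cx,cy,.045)))])
im=cv2.resize(p["pixels"][60:340,110:400],None,fx=2,fy=2,interpolation=cv2.INTER_CUBIC)
c,s=np.cos(yaw),np.sin(yaw);Q=np.array([(1,1),(1,-1),(-1,-1),(-1,1)])
def dr(P,col): cv2.polylines(im,[np.array([((b-110+.5)*2,(a-60+.5)*2) for a,b in (proj(p,P_) for P_ in P)]).astype(int)],True,col,1)
for h,z,col in((.018,.045,(0,0,255)),(.012,.045,(0,255,0)),(.018,0,(255,0,0))):
    dr([(cx+h*(c*a-s*b),cy+h*(s*a+c*b),z) for a,b in Q],col)
dr([(cx+.08*c+.014*np.cos(t),cy+.08*s+.014*np.sin(t),.087) for t in np.arange(0,6.3,.2)],(0,255,255))
cv2.imwrite("pics/w2.png",im)
```

```text
t 3.5 tcp [0.5012 0.2469 0.1625] yaw -0.3569 F [-0.28 -0.34 -0.57] w 0.0854 j [ 0.74  0.3  -0.01  0.   -1.26  0.48]
cm [-0.11  0.06  0.25] rot [-0.003 -0.002  0.001]
[array([185., 263.])]
```

View pics/w2.png

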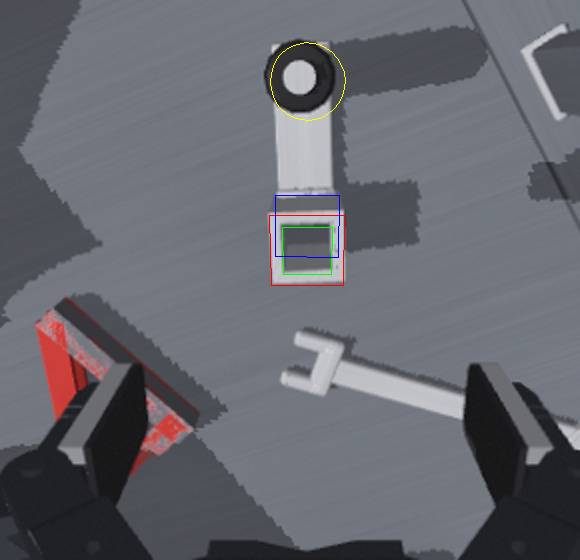

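The socket outline matches the prediction to under 1 mm. The arm yaw is slightly larger, about -0.335. Descending to grasp the socket.

```bash
python3 -c "
from h import *
go(.4999,.2467,.014,-.335)"
```

```text
t 3.5 tcp [0.5012 0.2469 0.1625] yaw -0.3569 F [-0.28 -0.34 -0.57] w 0.0854 j [ 0.74  0.3  -0.01  0.   -1.26  0.48]
cm [-0.15  0.12 14.85] rot [-0.003 -0.002 -0.022]
```

>>> arm_command --plan '[[[-0.6,-0.15,0.12,6,-0.003,-0.002,-0.022],[-0.6,-0.15,0.12,11,-0.003,-0.002,-0.022],[-0.6,-0.15,0.12,14.8,-0.003,-0.002,-0.022],[-0.6,-0.15,0.12,14.8,-0.003,-0.002,-0.022],[-0.6,-0.15,0.12,14.8,-0.003,-0.002,-0.022],[1,-0.15,0.12,14.8,-0.003,-0.002,-0.022],[1,-0.15,0.12,14.8,-0.003,-0.002,-0.022],[1,-0.15,0.12,14.8,-0.003,-0.002,-0.022],[1,-0.15,0.12,14.8,-0.003,-0.002,-0.022],[1,-0.15,0.12,14.8,-0.003,-0.002,-0.022],[1,-0.15,0.12,14.8,-0.003,-0.002,-0.022],[1,-0.15,0.12,14.8,-0.003,-0.002,-0.022]]]' --force 70

```text
time: 5.0
tool_pos: [0.5009, 0.2474, 0.0164]
tool_rot: [0.986, -0.166, 0.001, -0.001]
wrist_force: [-0.7, -0.2, 6.7]
width: 0.0352
```

```bash
python3 -c "
from h import *
go(.4999,.2467,.30,-.335)"
```

```text
t 5.0 tcp [0.5009 0.2474 0.0164] yaw -0.3342 F [-0.73 -0.2   6.73] w 0.0352 j [ 0.74  0.43 -0.22  0.   -0.92  0.5 ]
cm [-1.000e-02  2.000e-02 -2.836e+01] rot [-0.003 -0.002  0.001]
```

```bash
python3 -c "
from h import *
go(.546,.038,.305,-.839)"
```

```text
t 5.0 tcp [0.5009 0.2474 0.0164] yaw -0.3342 F [-0.73 -0.2   6.73] w 0.0352 j [ 0.74  0.43 -0.22  0.   -0.92  0.5 ]
cm [ 11.19  18.22 -28.88] rot [-0.003 -0.002  0.505]
```

>>> arm_command --plan '[[[1,0,0,-5,-0.003,-0.002,0],[1,0,0,-10,-0.003,-0.002,0],[1,0,0,-15,-0.003,-0.002,0.1],[1,0,0,-20,-0.003,-0.002,0.2],[1,0,0,-25,-0.003,-0.002,0.3],[1,2,3.3,-29,-0.003,-0.002,0.4],[1,5,8,-29,-0.003,-0.002,0.505],[1,8,13,-29,-0.003,-0.002,0.505],[1,11.2,18.2,-29,-0.003,-0.002,0.505],[1,11.2,18.2,-29,-0.003,-0.002,0.505],[1,11.2,18.2,-29,-0.003,-0.002,0.505],[1,11.2,18.2,-29,-0.003,-0.002,0.505]]]'

```text
time: 6.5
tool_pos: [0.5458, 0.0393, 0.3058]
tool_rot: [0.914, -0.407, -0.001, -0.0]
wrist_force: [0.4, 0.3, -4.7]
width: 0.035
```

Run:
```python
from h import *
import pickle
go(.546,.038,.305,-.839)
s=sensors.get_obs();x,y,z=s["tool_pos"];z-=.0164
yaw=(R.from_quat(s["tool_rot"])*R.from_euler('x',np.pi).inv()).as_euler('zyx')[0]
c,S=np.cos(yaw),np.sin(yaw);Q=np.array([(1,1),(1,-1),(-1,-1),(-1,1)])
ims=[]
for n,f in(("scene",5),("wrist",2.0)):
    p=eyes.camera(n);pickle.dump(p,open(f"{n}3.pkl","wb"))
    r0,c0=map(int,proj(p,(x,y,z)) );h,w=((45,40) if n=="scene" else (130,100));r0=max(0,r0-h);c0=max(0,c0-w)
    im=cv2.resize(p["pixels"][r0:r0+2*h,c0:c0+2*w],None,fx=f,fy=f,interpolation=2)
    def dr(P,col): cv2.polylines(im,[np.array([((b-c0+.5)*f,(a-r0+.5)*f) for a,b in (proj(p,P_) for P_ in P)]).astype(int)],True,col,1)
    for hh,zz,col in((.018,z+.045,(0,0,255)),(.018,z,(255,0,0))): dr([(x+hh*(c*a-S*b),y+hh*(S*a+c*b),zz) for a,b in Q],col)
    for hh,zz in((.009,.261),(.011,.256),(.011,.225)):
        a0=.732;dr([(.546+hh*(np.cos(a0)*a-np.sin(a0)*b),.038+hh*(np.sin(a0)*a+np.cos(a0)*b),zz) for a,b in Q],(0,255,0))
    dr([(x+.08*c+.014*np.cos(t),y+.08*S+.014*np.sin(t),z+.087) for t in np.arange(0,6.3,.2)],(0,255,255))
    ims.append(im)
H=max(i.shape[0] for i in ims);ims=[cv2.copyMakeBorder(i,0,H-i.shape[0],0,0,0) for i in ims]
cv2.imwrite("pics/c3.png",np.hstack(ims));print(np.hstack(ims).shape)
```

```text
t 6.5 tcp [0.5458 0.0393 0.3058] yaw -0.8378 F [ 0.41  0.34 -4.7 ] w 0.035 j [ 0.36  0.24  0.28 -0.   -1.61  0.38]
cm [0.11 0.07 0.08] rot [0.    0.001 0.001]
(520, 800, 3)
```

View pics/c3.png

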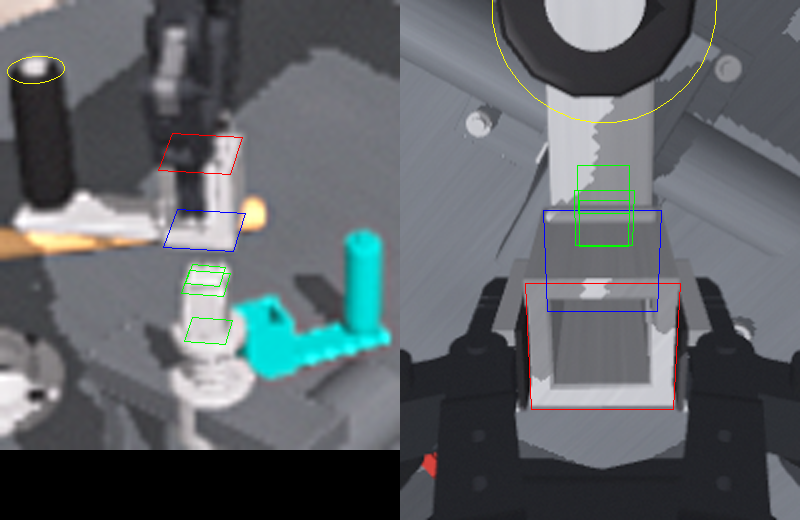

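Both views agree: the held crank is upright and sits over the square within about 1 mm. Lowering in stages.

>>> arm_command --plan '[[[1,0.11,0.07,1.5,0,0,0],[1,0.11,0.07,2.2,0,0,0],[1,0.11,0.07,2.8,0,0,0],[1,0.11,0.07,3.4,0,0,0],[1,0.11,0.07,3.8,0,0,0],[1,0.11,0.07,3.8,0,0,0],[1,0.11,0.07,3.8,0,0,0]]]'

```text
time: 7.48
tool_pos: [0.5462, 0.038, 0.2683]
tool_rot: [0.914, -0.407, -0.0, -0.0]
wrist_force: [0.1, -0.1, -5.0]
width: 0.0347
```

```bash
python3 -c "
from h import *
go(.546,.038,.242,-.839)
print(sensors.get_obs()['wrist_torque'])"
```

```text
t 7.47 tcp [0.5462 0.038  0.2683] yaw -0.8375 F [ 0.15 -0.1  -5.05] w 0.0347 j [ 0.35  0.24  0.19 -0.   -1.51  0.38]
cm [-0.01  0.01  2.63] rot [-0.     0.001  0.001]
[ 0.12971753  0.10266252 -0.0015048 ]
```

>>> arm_command --plan '[[[1,0,0,0.4,0,0,0],[1,0,0,0.8,0,0,0],[1,0,0,1.2,0,0,0],[1,0,0,1.6,0,0,0],[1,0,0,2.0,0,0,0],[1,0,0,2.2,0,0,0],[1,0,0,2.2,0,0,0]]]'

```text
time: 8.35
tool_pos: [0.5462, 0.038, 0.2462]
tool_rot: [0.914, -0.407, -0.0, -0.0]
wrist_force: [0.6, -0.5, -4.3]
width: 0.0348
```

```bash
python3 -c "
from h import *
go(.546,.038,.242,-.839)
print(sensors.get_obs()['wrist_torque'])"
```

```text
t 8.35 tcp [0.5462 0.038  0.2462] yaw -0.8375 F [ 0.58 -0.53 -4.33] w 0.0348 j [ 0.35  0.25  0.13 -0.   -1.46  0.38]
cm [-0.01  0.01  0.42] rot [-0.     0.001  0.002]
[0.07799361 0.08417612 0.0276406 ]
```

>>> arm_command --plan '[[[1,0,0,0.15,0,0,0],[1,0,0,0.3,0,0,0],[1,0,0,0.4,0,0,0],[1,0,0,0.5,0,0,0]]]'

```text
time: 8.85
tool_pos: [0.5463, 0.038, 0.2444]
tool_rot: [0.914, -0.406, 0.001, -0.001]
wrist_force: [-8.3, 3.5, 13.1]
width: 0.0347
```

>>> arm_command --plan '[[[-0.5,0,0,0,0,0,0],[-0.5,0,0,0,0,0,0],[-0.5,0,0,0,0,0,0],[-0.5,0,0,-2,0,0,0],[-0.5,0,0,-5,0,0,0],[-0.5,0,0,-9,0,0,0],[-0.5,0,0,-12,0,0,0],[-0.5,0,0,-12,0,0,0]]]'

```text
time: 9.85
tool_pos: [0.5469, 0.0377, 0.3668]
tool_rot: [0.914, -0.407, 0.003, -0.002]
wrist_force: [0.5, 0.0, -0.1]
width: 0.064
```

Run:
```python
from h import *
go(.546,.038,.37,-.839)
ims=[]
x,y,z=.546,.038,.2262
for n,f in(("scene",5),("wrist",3.0)):
    p=eyes.camera(n)
    r0,c0=map(int,proj(p,(x,y,z+.03)) );h,w=((45,40) if n=="scene" else (85,66));r0=max(0,r0-h-(0 if n=="scene" else 30));c0=max(0,c0-w)
    im=cv2.resize(p["pixels"][r0:r0+2*h,c0:c0+2*w],None,fx=f,fy=f,interpolation=2)
    def dr(P,col): cv2.polylines(im,[np.array([((b-c0+.5)*f,(a-r0+.5)*f) for a,b in (proj(p,P_) for P_ in P)]).astype(int)],True,col,1)
    yaw=-.838;c,S=np.cos(yaw),np.sin(yaw);Q=np.array([(1,1),(1,-1),(-1,-1),(-1,1)])
    for hh,zz,col in((.018,z+.045,(0,0,255)),(.018,z,(255,0,0)),(.009,z+.036,(0,255,0))): dr([(x+hh*(c*a-S*b),y+hh*(S*a+c*b),zz) for a,b in Q],col)
    dr([(x+.08*c+.014*np.cos(t),y+.08*S+.014*np.sin(t),z+.087) for t in np.arange(0,6.3,.2)],(0,255,255))
    ims.append(im)
H=max(i.shape[0] for i in ims);ims=[cv2.copyMakeBorder(i,0,H-i.shape[0],0,0,0) for i in ims]
cv2.imwrite("pics/c4.png",np.hstack(ims))
```

```text
t 9.85 tcp [0.5469 0.0377 0.3668] yaw -0.8373 F [ 0.48  0.01 -0.12] w 0.064 j [ 0.36  0.25  0.44  0.   -1.75  0.38]
cm [-0.08  0.05 -0.32] rot [-0.007 -0.004  0.002]
```

View pics/c4.png

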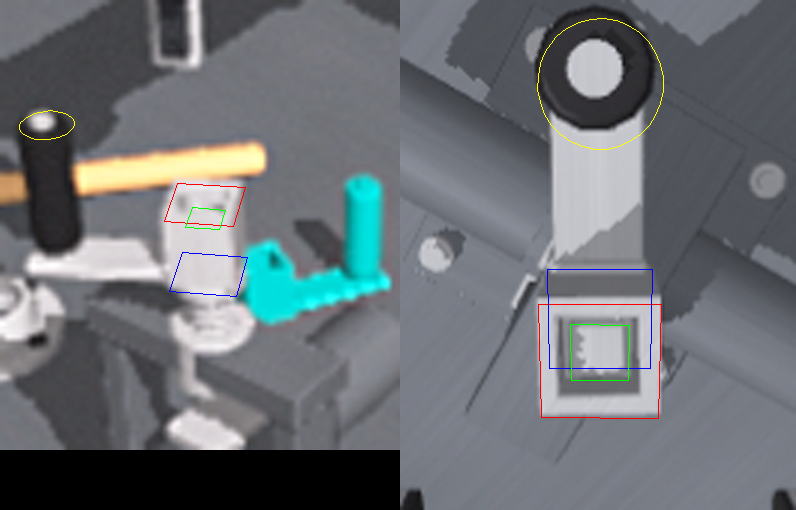

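Run:
```python
from h import *
np.set_printoptions(precision=4,suppress=True)
x,y,z=.546,.038,.2562
P={}
for n,f in(("scene",5),("wrist",3.0)):
    p=eyes.camera(n);r0,c0=map(int,proj(p,(x,y,z)));h,w=((45,40) if n=="scene" else (85,66));r0=max(0,r0-h-(0 if n=="scene" else 30));c0=max(0,c0-w)
    P[n]=(p,lambda X,Y,r0=r0,c0=c0,f=f:((Y+.5)/f-.5+r0,(X+.5)/f-.5+c0))
S,s=P["scene"];W,w=P["wrist"]
g=tri((S,s(43,121)),(W,w(595-400,68)));print("grip top",g)
k=tri((S,s(203,207-2)),(W,w(600-400,356)));print("sock top ctr",k,np.hypot(*(g-k)[:2]),np.arctan2(*(g-k)[1::-1]))
for zz in(.313,.308):print(onz(W,w(195,68),zz))
print(onz(W,w(200,356),.271))
print([ (d["at"],onz(W,d["at"],.291)) for d in eyes.recognise(W,"crank_grip")[:1]])
go(.6,-.02,.37,-.839)
```

```text
grip top [ 0.6017 -0.0226  0.3156]
sock top ctr [0.5467 0.037  0.27  ] 0.08108956683252119 -0.8255699380386536
[ 0.6024 -0.023   0.313 ]
[ 0.6025 -0.023   0.308 ]
[0.5472 0.0366 0.271 ]
[([139.8, 262.4], array([0.5793, 0.001 , 0.291 ]))]
t 10.1 tcp [0.5456 0.0378 0.3632] yaw -0.8369 F [0.19 0.26 0.66] w 0.0641 j [ 0.36  0.25  0.44  0.   -1.75  0.38]
cm [ 7.94 -0.17 -0.68] rot [-0.001 -0.     0.002]
```

The square shows inside the socket hole and the socket rests on the collar. By triangulation the grip axis is at (0.601, -0.022) and the crank axis at (0.547, 0.037). Now gripping the sleeve.

```bash
python3 -c "
from h import *
go(.6013,-.0222,.271,-.839)"
```

```text
t 10.1 tcp [0.5456 0.0378 0.3632] yaw -0.8369 F [0.19 0.26 0.66] w 0.0641 j [ 0.36  0.25  0.44  0.   -1.75  0.38]
cm [ 8.18 -0.11  9.22] rot [-0.001 -0.     0.002]
```

>>> arm_command --plan '[[[-0.5,4,-0.1,-0.5,0,0,0],[-0.5,8.2,-0.1,-0.5,0,0,0],[-0.5,8.2,-0.1,0,0,0,0],[-0.5,8.2,-0.1,4,0,0,0],[-0.5,8.2,-0.1,7,0,0,0],[-0.5,8.2,-0.1,9.2,0,0,0],[-0.5,8.2,-0.1,9.2,0,0,0],[1,8.2,-0.1,9.2,0,0,0],[1,8.2,-0.1,9.2,0,0,0],[1,8.2,-0.1,9.2,0,0,0],[1,8.2,-0.1,9.2,0,0,0],[1,8.2,-0.1,9.2,0,0,0]]]' --force 35

```text
time: 11.6
tool_pos: [0.6019, -0.0225, 0.2723]
tool_rot: [0.914, -0.406, 0.001, -0.001]
wrist_force: [-0.1, 0.2, 6.0]
width: 0.0272
```

```bash
python3 - <<'E'
from h import *
go(.6013,-.0222,.271,-.839)
open("wind.py","w").write('''
import sys
from h import *
C=np.array([.547,.037]);r=.0805
def st():
    s=sensors.get_obs();d=s["tool_pos"][:2]-C;a=np.arctan2(d[1],d[0]);t=np.array([np.sin(a),-np.cos(a)])
    F=s["wrist_force"];print("t %.2f ang %.3f rad %.4f z %.4f Ftan(opp) %.2f Frad %.2f Fz %.2f w %.4f"%(s["time"],a,np.hypot(*d),s["tool_pos"][2],-F[:2]@t,F[:2]@d/np.hypot(*d),F[2],s["width"]))
    return s,a
def plan(dth,n,hold=0):
    s,a=st();A=R.from_quat(s["tool_rot"]);B=R.from_euler('z',-.838)*R.from_euler('x',np.pi)
    rv=np.round((A.inv()*B).as_rotvec(),3)
    rows=[]
    for i in list(range(1,n+1))+[n]*hold:
        th=dth*i/n;q=np.r_[C+r*np.array([np.cos(a-th),np.sin(a-th)]),s["tool_pos"][2]-.012*th/(2*np.pi)]
        rows.append([1]+[round(float(v),2) for v in A.inv().apply(q-s["tool_pos"])*100]+[0,0,0])
    print(rv);print(rows)
if len(sys.argv)>1: plan(float(sys.argv[1]),int(sys.argv[2]),int(sys.argv[3]))
else: st()
''')
E
python3 wind.py 0.8 5 2
```

```text
t 11.6 tcp [ 0.6019 -0.0225  0.2723] yaw -0.8369 F [-0.1   0.17  5.97] w 0.0272 j [ 0.22  0.35  0.35  0.   -1.56  0.51]
cm [-0.06  0.02  0.13] rot [-0.003 -0.002  0.002]
t 11.60 ang -0.826 rad 0.0809 z 0.2723 Ftan(opp) 0.05 Frad -0.19 Fz 5.97 w 0.0272
[-0.003 -0.002  0.001]
[[1, -0.13, 1.28, 0.03, 0, 0, 0], [1, -0.42, 2.54, 0.05, 0, 0, 0], [1, -0.91, 3.73, 0.08, 0, 0, 0], [1, -1.58, 4.83, 0.11, 0, 0, 0], [1, -2.42, 5.8, 0.13, 0, 0, 0], [1, -2.42, 5.8, 0.13, 0, 0, 0], [1, -2.42, 5.8, 0.13, 0, 0, 0]]
```

>>> arm_command --plan '[[[1,-0.13,1.28,0.03,0,0,0],[1,-0.42,2.54,0.05,0,0,0],[1,-0.91,3.73,0.08,0,0,0],[1,-1.58,4.83,0.11,0,0,0],[1,-2.42,5.8,0.13,0,0,0],[1,-2.42,5.8,0.13,0,0,0],[1,-2.42,5.8,0.13,0,0,0]]]'

```text
time: 12.48
tool_pos: [0.5422, -0.0433, 0.271]
tool_rot: [0.914, -0.406, 0.001, -0.001]
wrist_force: [-2.1, 1.8, 5.7]
width: 0.0271
```

```bash
python3 wind.py 2.4 10 2
```

```text
t 12.47 ang -1.631 rad 0.0805 z 0.2710 Ftan(opp) -2.20 Frad -1.68 Fz 5.71 w 0.0271
[-0.002 -0.002  0.001]
[[1, -1.53, 1.18, 0.04, 0, 0, 0], [1, -3.29, 1.96, 0.08, 0, 0, 0], [1, -5.19, 2.3, 0.12, 0, 0, 0], [1, -7.11, 2.17, 0.17, 0, 0, 0], [1, -8.95, 1.6, 0.21, 0, 0, 0], [1, -10.6, 0.6, 0.25, 0, 0, 0], [1, -11.96, -0.76, 0.3, 0, 0, 0], [1, -12.97, -2.4, 0.35, 0, 0, 0], [1, -13.55, -4.24, 0.4, 0, 0, 0], [1, -13.68, -6.16, 0.45, 0, 0, 0], [1, -13.68, -6.16, 0.45, 0, 0, 0], [1, -13.68, -6.16, 0.45, 0, 0, 0]]
```

>>> arm_command --plan '[[[1,-1.53,1.18,0.04,0,0,0],[1,-3.29,1.96,0.08,0,0,0],[1,-5.19,2.3,0.12,0,0,0],[1,-7.11,2.17,0.17,0,0,0],[1,-8.95,1.6,0.21,0,0,0],[1,-10.6,0.6,0.25,0,0,0],[1,-11.96,-0.76,0.3,0,0,0],[1,-12.97,-2.4,0.35,0,0,0],[1,-13.55,-4.24,0.4,0,0,0],[1,-13.68,-6.16,0.45,0,0,0]]]'

```text
time: 13.72
tool_pos: [0.4962, 0.1004, 0.2676]
tool_rot: [0.914, -0.406, 0.001, -0.001]
wrist_force: [-1.8, 0.8, 7.9]
width: 0.0276
```

```bash
python3 wind.py 2.88 12 0
```

```text
t 13.72 ang 2.246 rad 0.0812 z 0.2676 Ftan(opp) 0.95 Frad 1.77 Fz 7.95 w 0.0276
[-0.002 -0.002  0.003]
[[1, 0.42, -1.89, 0.05, 0, 0, 0], [1, 1.21, -3.65, 0.1, 0, 0, 0], [1, 2.39, -5.17, 0.15, 0, 0, 0], [1, 3.9, -6.37, 0.21, 0, 0, 0], [1, 5.65, -7.18, 0.26, 0, 0, 0], [1, 7.54, -7.54, 0.31, 0, 0, 0], [1, 9.47, -7.44, 0.36, 0, 0, 0], [1, 11.31, -6.89, 0.4, 0, 0, 0], [1, 12.98, -5.92, 0.45, 0, 0, 0], [1, 14.36, -4.58, 0.5, 0, 0, 0], [1, 15.39, -2.95, 0.54, 0, 0, 0], [1, 16.0, -1.12, 0.58, 0, 0, 0]]
```

>>> arm_command --plan '[[[1,0.42,-1.89,0.05,0,0,0],[1,1.21,-3.65,0.1,0,0,0],[1,2.39,-5.17,0.15,0,0,0],[1,3.9,-6.37,0.21,0,0,0],[1,5.65,-7.18,0.26,0,0,0],[1,7.54,-7.54,0.31,0,0,0],[1,9.47,-7.44,0.36,0,0,0],[1,11.31,-6.89,0.4,0,0,0],[1,12.98,-5.92,0.45,0,0,0],[1,14.36,-4.58,0.5,0,0,0],[1,15.39,-2.95,0.54,0,0,0],[1,16.0,-1.12,0.58,0,0,0]]]'

```text
time: 15.22
tool_pos: [0.6111, -0.011, 0.2614]
tool_rot: [0.914, -0.406, -0.0, -0.0]
wrist_force: [-4.7, 4.1, 4.6]
width: 0.0271
```

```bash
python3 wind.py 2.4 11 0
```

```text
t 15.22 ang -0.643 rad 0.0801 z 0.2614 Ftan(opp) 0.48 Frad -6.26 Fz 4.64 w 0.0271
[0.    0.    0.003]
[[1, 0.18, 1.74, 0.04, 0, 0, 0], [1, -0.05, 3.48, 0.08, 0, 0, 0], [1, -0.66, 5.12, 0.13, 0, 0, 0], [1, -1.61, 6.59, 0.17, 0, 0, 0], [1, -2.85, 7.83, 0.21, 0, 0, 0], [1, -4.33, 8.76, 0.25, 0, 0, 0], [1, -5.98, 9.36, 0.29, 0, 0, 0], [1, -7.72, 9.58, 0.33, 0, 0, 0], [1, -9.47, 9.42, 0.38, 0, 0, 0], [1, -11.14, 8.88, 0.42, 0, 0, 0], [1, -12.65, 8.0, 0.46, 0, 0, 0]]
```

>>> arm_command --plan '[[[1,0.15,1.74,0.04,0,0,0],[1,-0.1,3.46,0.08,0,0,0],[1,-0.72,5.1,0.13,0,0,0],[1,-1.67,6.57,0.17,0,0,0],[1,-2.9,7.8,0.21,0,0,0],[1,-4.38,8.74,0.25,0,0,0],[1,-6.03,9.34,0.29,0,0,0],[1,-7.77,9.56,0.33,0,0,0],[1,-9.52,9.4,0.38,0,0,0],[1,-11.19,8.86,0.42,0,0,0],[1,-12.7,8.0,0.46,0,0,0]]]'

```text
time: 16.6
tool_pos: [0.4668, 0.0296, 0.2575]
tool_rot: [0.914, -0.405, 0.001, 0.0]
wrist_force: [4.8, -0.3, 2.8]
width: 0.0272
```

```bash
sed -i 's/C=np.*/C=np.array([.5466,.0373]);r=.0803/' wind.py; python3 wind.py 1.2 8 0
```

```text
t 16.60 ang -3.046 rad 0.0801 z 0.2575 Ftan(opp) 0.79 Frad -4.77 Fz 2.82 w 0.0272
[-0.    -0.002  0.003]
[[1, -0.92, -0.78, 0.03, 0, 0, 0], [1, -1.7, -1.69, 0.05, 0, 0, 0], [1, -2.33, -2.72, 0.08, 0, 0, 0], [1, -2.81, -3.82, 0.11, 0, 0, 0], [1, -3.11, -4.99, 0.14, 0, 0, 0], [1, -3.24, -6.18, 0.17, 0, 0, 0], [1, -3.19, -7.38, 0.19, 0, 0, 0], [1, -2.95, -8.56, 0.22, 0, 0, 0]]
```

>>> arm_command --plan '[[[1,-0.92,-0.78,0.03,0,0,0],[1,-1.7,-1.69,0.05,0,0,0],[1,-2.33,-2.72,0.08,0,0,0],[1,-2.81,-3.82,0.11,0,0,0],[1,-3.11,-4.99,0.14,0,0,0],[1,-3.24,-6.18,0.17,0,0,0],[1,-3.19,-7.38,0.19,0,0,0],[1,-2.95,-8.56,0.22,0,0,0]]]'

```text
time: 17.6
tool_pos: [0.5101, 0.1098, 0.2553]
tool_rot: [0.914, -0.405, 0.0, 0.001]
wrist_force: [-0.2, 1.6, 7.4]
width: 0.0274
```

```bash
python3 wind.py 1.0 7 0
```

```text
t 17.60 ang 2.037 rad 0.0811 z 0.2553 Ftan(opp) -0.50 Frad 1.50 Fz 7.37 w 0.0274
[ 0.001 -0.001  0.003]
[[1, 0.46, -1.06, 0.03, 0, 0, 0], [1, 1.0, -2.07, 0.05, 0, 0, 0], [1, 1.67, -3.0, 0.08, 0, 0, 0], [1, 2.47, -3.82, 0.11, 0, 0, 0], [1, 3.37, -4.52, 0.14, 0, 0, 0], [1, 4.37, -5.09, 0.16, 0, 0, 0], [1, 5.44, -5.51, 0.19, 0, 0, 0]]
```

>>> arm_command --plan '[[[1,0.46,-1.06,0.03,0,0,0],[1,1.0,-2.07,0.05,0,0,0],[1,1.67,-3.0,0.08,0,0,0],[1,2.47,-3.82,0.11,0,0,0],[1,3.37,-4.52,0.14,0,0,0],[1,4.37,-5.09,0.16,0,0,0],[1,5.44,-5.51,0.19,0,0,0]]]'

```text
time: 18.48
tool_pos: [0.5877, 0.1072, 0.2535]
tool_rot: [0.914, -0.405, -0.0, 0.001]
wrist_force: [0.4, 2.1, 8.0]
width: 0.0267
```

```bash
python3 wind.py 1.0 7 0
```

```text
t 18.48 ang 1.039 rad 0.0811 z 0.2535 Ftan(opp) 0.74 Frad 1.96 Fz 8.04 w 0.0267
[ 0.001 -0.     0.004]
[[1, 1.14, -0.18, 0.03, 0, 0, 0], [1, 2.28, -0.28, 0.06, 0, 0, 0], [1, 3.43, -0.22, 0.08, 0, 0, 0], [1, 4.55, 0.0, 0.11, 0, 0, 0], [1, 5.63, 0.39, 0.14, 0, 0, 0], [1, 6.65, 0.92, 0.17, 0, 0, 0], [1, 7.57, 1.59, 0.2, 0, 0, 0]]
```

Total so far is 10.7 rad, still running free.

>>> arm_command --plan '[[[1,1.14,-0.18,0.03,0,0,0],[1,2.28,-0.28,0.06,0,0,0],[1,3.43,-0.22,0.08,0,0,0],[1,4.55,0.0,0.11,0,0,0],[1,5.63,0.39,0.14,0,0,0],[1,6.65,0.92,0.17,0,0,0],[1,7.57,1.59,0.2,0,0,0]]]'

```text
time: 19.35
tool_pos: [0.6272, 0.0408, 0.2513]
tool_rot: [0.914, -0.405, -0.0, 0.001]
wrist_force: [1.6, 0.8, 5.7]
width: 0.0272
```

```bash
python3 wind.py 1.0 7 0
```

```text
t 19.35 ang 0.044 rad 0.0806 z 0.2513 Ftan(opp) 0.74 Frad 1.59 Fz 5.71 w 0.0272
[0.001 0.    0.004]
[[1, 0.81, 0.82, 0.03, 0, 0, 0], [1, 1.51, 1.72, 0.06, 0, 0, 0], [1, 2.08, 2.72, 0.09, 0, 0, 0], [1, 2.5, 3.78, 0.11, 0, 0, 0], [1, 2.77, 4.9, 0.14, 0, 0, 0], [1, 2.88, 6.04, 0.17, 0, 0, 0], [1, 2.82, 7.18, 0.2, 0, 0, 0]]
```

>>> arm_command --plan '[[[1,0.81,0.82,0.03,0,0,0],[1,1.51,1.72,0.06,0,0,0],[1,2.08,2.72,0.09,0,0,0],[1,2.5,3.78,0.11,0,0,0],[1,2.77,4.9,0.14,0,0,0],[1,2.88,6.04,0.17,0,0,0],[1,2.82,7.18,0.2,0,0,0]]]'

```text
time: 20.23
tool_pos: [0.5927, -0.028, 0.2491]
tool_rot: [0.914, -0.405, -0.001, 0.001]
wrist_force: [0.2, 1.1, 5.5]
width: 0.0271
```

```bash
python3 wind.py 0.8 6 0
```

```text
t 20.23 ang -0.956 rad 0.0800 z 0.2491 Ftan(opp) 0.78 Frad -0.80 Fz 5.47 w 0.0271
[0.002 0.001 0.004]
[[1, -0.17, 1.05, 0.03, 0, 0, 0], [1, -0.51, 2.07, 0.06, 0, 0, 0], [1, -0.98, 3.03, 0.08, 0, 0, 0], [1, -1.57, 3.92, 0.11, 0, 0, 0], [1, -2.28, 4.72, 0.14, 0, 0, 0], [1, -3.09, 5.42, 0.17, 0, 0, 0]]
```

>>> arm_command --plan '[[[1,-0.17,1.05,0.03,0,0,0],[1,-0.51,2.07,0.06,0,0,0],[1,-0.98,3.03,0.08,0,0,0],[1,-1.57,3.92,0.11,0,0,0],[1,-2.28,4.72,0.14,0,0,0],[1,-3.09,5.42,0.17,0,0,0]]]'

```text
time: 20.98
tool_pos: [0.5328, -0.0409, 0.2479]
tool_rot: [0.914, -0.405, -0.0, -0.001]
wrist_force: [4.3, 0.6, 5.5]
width: 0.0267
```

```bash
python3 wind.py 0.8 6 0
```

```text
t 20.98 ang -1.746 rad 0.0794 z 0.2479 Ftan(opp) 4.11 Frad -1.35 Fz 5.50 w 0.0267
[-0.001  0.001  0.004]
[[1, -0.83, 0.67, 0.03, 0, 0, 0], [1, -1.79, 1.14, 0.05, 0, 0, 0], [1, -2.8, 1.49, 0.08, 0, 0, 0], [1, -3.85, 1.69, 0.1, 0, 0, 0], [1, -4.92, 1.76, 0.13, 0, 0, 0], [1, -5.99, 1.68, 0.15, 0, 0, 0]]
```

Tangential force jumped to 4.1 N, about 3.3 N above the free-running 0.75 N. I'll hold and re-read.

>>> arm_command --plan '[[[1,0,0,0,0,0,0],[1,0,0,0,0,0,0]]]'

```text
time: 21.22
tool_pos: [0.5326, -0.0409, 0.2478]
tool_rot: [0.914, -0.405, -0.001, -0.0]
wrist_force: [-0.6, -1.0, 7.0]
width: 0.0272
```

Run:
```python
from wind import *
for _ in range(4): st();eyes.camera("scene")
plan(.12,2,0)
```

```text
t 21.23 ang -1.748 rad 0.0794 z 0.2478 Ftan(opp) -0.40 Frad 1.04 Fz 6.98 w 0.0272
t 21.23 ang -1.748 rad 0.0794 z 0.2478 Ftan(opp) -0.40 Frad 1.04 Fz 6.98 w 0.0272
t 21.27 ang -1.747 rad 0.0794 z 0.2478 Ftan(opp) -0.18 Frad 1.67 Fz 7.31 w 0.0269
t 21.32 ang -1.747 rad 0.0795 z 0.2478 Ftan(opp) 0.06 Frad 0.45 Fz 6.61 w 0.0271
t 21.38 ang -1.747 rad 0.0794 z 0.2478 Ftan(opp) -1.76 Frad 0.87 Fz 6.04 w 0.0269
t 21.43 ang -1.747 rad 0.0795 z 0.2478 Ftan(opp) -0.74 Frad 1.00 Fz 6.77 w 0.0273
[0.    0.001 0.003]
[[1, -0.34, 0.35, 0.01, 0, 0, 0], [1, -0.74, 0.61, 0.02, 0, 0, 0]]
```

>>> arm_command --plan '[[[1,-0.2,0.2,0.01,0,0,0],[1,-0.4,0.38,0.01,0,0,0],[1,-0.6,0.53,0.02,0,0,0]]]'

```text
time: 21.8
tool_pos: [0.5261, -0.0394, 0.2478]
tool_rot: [0.914, -0.405, 0.0, -0.001]
wrist_force: [6.0, 1.4, 4.7]
width: 0.0267
```

Run:
```python
from wind import *
for _ in range(4): st();eyes.camera("scene")
```

```text
t 21.80 ang -1.832 rad 0.0794 z 0.2478 Ftan(opp) 5.43 Frad -2.89 Fz 4.74 w 0.0267
t 21.80 ang -1.832 rad 0.0794 z 0.2478 Ftan(opp) 5.43 Frad -2.89 Fz 4.74 w 0.0267
t 21.85 ang -1.837 rad 0.0794 z 0.2478 Ftan(opp) 3.65 Frad -1.91 Fz 4.76 w 0.0270
t 21.90 ang -1.837 rad 0.0794 z 0.2478 Ftan(opp) 4.77 Frad -3.39 Fz 4.59 w 0.0272
t 21.95 ang -1.837 rad 0.0794 z 0.2478 Ftan(opp) 4.35 Frad -3.00 Fz 5.34 w 0.0271
```

About 4.5 N on average in the last push, roughly 3.5 N above free running, so it is firmly nipped. Releasing.

>>> arm_command --plan '[[[-0.5,0,0,0,0,0,0],[-0.5,0,0,0,0,0,0],[-0.5,0,0,0,0,0,0],[-0.5,0,0,-2,0,0,0],[-0.5,0,0,-6,0,0,0],[-0.5,0,0,-10,0,0,0],[-0.5,0,0,-14,0,0,0],[-0.5,3,-10,-14,0,0,0],[-0.5,3,-10,-14,0,0,0],[-0.5,3,-10,-14,0,0,0],[-0.5,3,-10,-14,0,0,0]]]'

```text
time: 23.38
tool_pos: [0.6197, 0.0051, 0.3876]
tool_rot: [0.914, -0.405, -0.0, -0.0]
wrist_force: [-0.2, 0.3, 1.1]
width: 0.0642
```

Run:
```python
from h import *
go(.55,.04,.37,-.839)
ims=[]
x,y,z=.5466,.0373,.2262-.0259
for n,f in(("scene",5),("wrist",2.4)):
    p=eyes.camera(n)
    r0,c0=map(int,proj(p,(x,y,z+.03)) );h,w=((45,40) if n=="scene" else (95,80));r0=max(0,r0-h);c0=max(0,c0-w)
    im=cv2.resize(p["pixels"][r0:r0+2*h,c0:c0+2*w],None,fx=f,fy=f,interpolation=2)
    def dr(P,col): cv2.polylines(im,[np.array([((b-c0+.5)*f,(a-r0+.5)*f) for a,b in (proj(p,P_) for P_ in P)]).astype(int)],True,col,1)
    yaw=-1.835;c,S=np.cos(yaw),np.sin(yaw);Q=np.array([(1,1),(1,-1),(-1,-1),(-1,1)])
    for hh,zz,col in((.018,z+.045,(0,0,255)),(.018,z,(255,0,0)),(.009,z+.036,(0,255,0))): dr([(x+hh*(c*a-S*b),y+hh*(S*a+c*b),zz) for a,b in Q],col)
    dr([(x+.08*c+.014*np.cos(t),y+.08*S+.014*np.sin(t),z+.087) for t in np.arange(0,6.3,.2)],(0,255,255))
    ims.append(im)
H=max(i.shape[0] for i in ims);ims=[cv2.copyMakeBorder(i,0,H-i.shape[0],0,0,0) for i in ims]
cv2.imwrite("pics/c5.png",np.hstack(ims))
```

```text
t 23.38 tcp [0.6197 0.0051 0.3876] yaw -0.8344 F [-0.16  0.26  1.07] w 0.0642 j [ 0.26  0.44  0.77 -0.   -1.9   0.48]
cm [-7.26  2.82  1.76] rot [-0.     0.001  0.005]
```

View pics/c5.png

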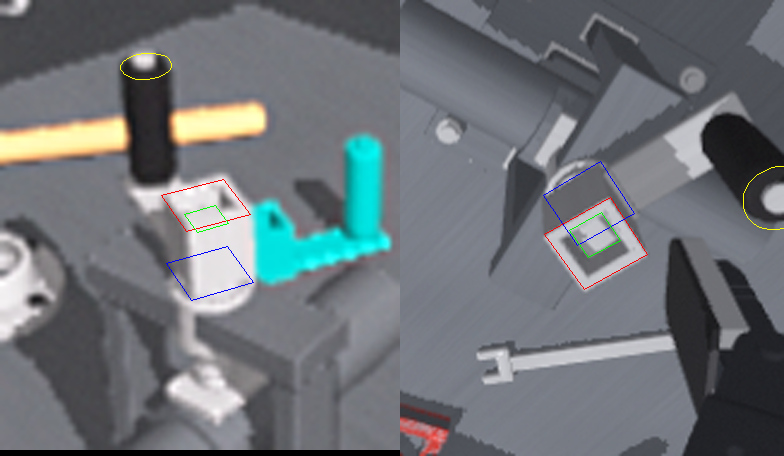

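The crank sits upright and home on the collar, with the screw tip down on the shoe. It hasn't eased back visibly and the hand is clear. Handing in.

```bash
python3 -c "
from h import *
print(order.close_job())"
```

```text
the job is handed in; nothing more can be done
None
```

I fitted the steel crank with the black grip onto the vice screw and wound it clockwise by the grip about 2.2 turns. I stopped when it was firmly nipped, let go, and handed in at about 23.5 s of the 72 s allowed. No verdict was reported.

- **Nip force:** The force at the grip while turning rose from about 0.75 N running free to about 4.5 N (readings 3.7 to 5.4 N). That is roughly 3.5 N more, against the 3 N wanted and the 6 N limit. At rest the reading falls to around zero because friction holds the screw, so the screw force on the shoe is inferred, not measured.
- **Crank seating:** The last scene and wrist pictures show the crank upright, home on the collar to within what the pictures can show (about 1 to 2 mm). They also show the square inside its hole, the screw tip on the shoe and the hand clear.
- **Disagreements:** The hand sank 24.5 mm while winding, against about 26 mm expected from the thread pitch. When I first seated the crank, touch put its underside at z 0.228 m and the cameras at 0.225 m. Both are within measurement error.
- **Bystanders:** The arm did not touch any of them or the look-alikes, as far as the force readings and the views I looked at show. I did not measure their positions again at the end.

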